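Pack and wedge up a relief panel for carving

TASK

Two limewood relief panels lie loose on the carver's wedge boards; on one of them the gap beside the panel, next to the slanted cleat, is wide enough for the red-brown packing strip. Slide the strip upright, on its long edge, down into that gap along the panel and let go of it, then push the dark wedge, thin end first and flat on the board, between strip and slanted cleat until the panel is pressed flush and tight against its straight fence. Finish holding: keep the gripper pressing the wedge home at the end, without letting go, and leave the other panel and everything else on the bench where it is.

Things in the scene. Friction and masses are not known exactly. Their poses are not given: they have to be found in the camera images.
- board_a: Wedge board of the narrow panel, fixed to the bench: plywood base 15 mm thick, from x = -115 to +75 mm and y = -70 to +70 mm, with three wooden rails, each 20 mm high (tops 35 mm above the bench): straight fence on the +y side, end stop at the far (+x) end, slanted cleat on the -y side; the near end is open. Origin on the bench; x points to the end stop, y to the fence, z up.
- board_b: A second wedge board of the same make and frame; it carries the wide panel, which nearly fills it: its gaps are too narrow for the strip. Not to be used.
- board_a_fence: The straight fence of the narrow panel's board, 110 x 20 x 20 mm, from x = -60 to +50 mm, inner face at y = +45 mm; fixed; same origin and axes as its board.
- board_a_fence_face (a point): Point on the inner face of that fence, at half its height, 25 mm above the bench; axes as the board's (y points into the fence).
- board_a_stop_face (a point): Point on the face of the end stop, 25 mm above the bench, at x = +50 mm, y = +12 mm on the board; the face runs along y from -38 to +62 mm; axes as the board's.
- board_a_cleat_far (a point): Far end of the slanted cleat's inner face, 25 mm above the bench, at x = +50 mm, y = -31 mm on the board; axes as the board's. From here the face runs straight back to the near end at x = -54 mm, y = -44 mm, slanting 1:8 away from the fence. The cleat is 22 mm thick.
- panel_narrow_center (a point): Centre of the narrow limewood panel, 100 (x) x 56 (y) x 20 (z) mm, 58 g, low carved leaves on top; it lies flat and loose on its board (underside 15 mm and top 35 mm above the bench), some mm off the fence and off the end stop, its x roughly along the board's x. It slides at a push of under 1 N.
- panel_narrow: The same narrow panel; origin at the centre of its underside.
- panel_wide: The wide limewood panel, 100 x 74 x 20 mm, loose on the other board; leave it alone. Origin: centre of its underside.
- packer_center (a point): Centre of the packing strip, a red-brown beech strip 90 (x, length) x 12 (y, thickness) x 50 (z, height) mm, 40 g; it stands on its long 12 mm edge on the bench, so this point is 25 mm up. Set on the board it stands 30 mm above the panel and the rails. Its two ends are alike.
- wedge_head (a point): Centre of the head of the dark wedge (70 g): an upright block 32 (x) x 23.6 (y, parallel sides to grip) x 50 (z) mm; this point is 25 mm above its underside. From the head a low blade, 20 mm high and 105 mm long, runs to +x; its left (+y) face is straight, in line with the head's left side (y = +11.8 mm), its right (-y) face slants 1:8: 23.6 mm thick at the head, 10.5 mm at the thin end.
- wedge_tip (a point): Middle of the wedge's thin end, 121 mm ahead of the head's centre and 6.55 mm to its left, 10 mm above its underside; axes as the head's. With panel and strip tight, it comes to about x = +30 mm on the board and the head stays outside the rails' near end. A steady push of about 10 N along x, with the wedge following the cleat's slant (1:8 towards the fence), makes it tight.
- mallet: Round carver's mallet standing on its head, 94 mm across, 228 mm high; origin under its middle. Leave it.
- glue: White glue bottle with red cap, 58 mm across, 160 mm high; origin under its middle. Leave it.
- gouge_a: Carving gouge, red handle, lying, 230 mm long, 27 mm high. Leave it.
- gouge_b: Second carving gouge, broader blade, lying, 230 mm long, 27 mm high. Leave it.
- oilstone: Grey oilstone in a wooden bed, 190 x 62 x 34 mm. Leave it.
- try_square: Small try square lying flat: dark stock 80 mm long, 14 mm high, steel blade 100 mm. Leave it.
- brush: Bench brush, lying, 200 mm long. Leave it.
There are look-alikes about, which are no part of the job. What is shaped like the panel_narrow but green or turquoise is not meant.

How it is judged:
By the outcome, as a careful person would: the job done as asked, in the order asked, and still so for the second after the job is handed in, while the arm keeps its last pose, push and grip.
It also fails if it takes over 67 s, if anything falls off the work surface, if the arm or the gripper's body presses on something with over 40 N, if the wrist force passes 120 N, or if a joint passes its speed limit or range.

ROBOT

A 6-joint arm with a two-finger parallel gripper is mounted at the origin on the work surface. World frame = base frame: x ahead of the robot, y to its left, z up, the work surface at z = 0. Lengths are in m, angles in rad, forces in N, time in s.
With the tool pointing down it reaches from about 0.25 to 0.725 m from the base axis. Payload 4 kg.
Tool frame: the origin (TCP) lies at the very end of the fingers, on their centre line; the grasp point (between the pads) lies 19 mm behind it; z points along the fingers, y is the line along which they close (so a half turn about z gives the same grasp; the last joint's range is limited). The gripper opens to 85 mm and grips with 20 to 120 N. Pads are 22 mm wide; open, the fingers measure 114 mm over their backs; the gripper's body (76 mm by 85 mm) begins 54 mm behind the grasp point. The pads swing forward as they close: fully open they stand 13 mm farther back than shut.
Start: joints at [1.252, 0.241, 0.005, 1.335, 0, 1.571], TCP at [0.157, 0.475, 0.231] pointing down, gripper open.
Joint ranges: [-2.72, 2.72], [-1.05, 1.87], [-1.09, 1.28], [-1.99, 2.15], [-1.42, 1.44], [-3.14, 3.14]. Speed limits (rad/s): [2.79, 2.79, 3.14, 3.14, 3.14, 3.14].

INTERFACE

Orientations are given as a unit quaternion [w, x, y, z].
In Python, from workcell import ctrl gives the robot as it stands. Calls block until the motion is done:
- ctrl.move_pose(position, orientation): joint-space move of the TCP to a pose.
- ctrl.move_straight(position, attitude=None, velocity=0.15): straight line of the TCP; attitude=None keeps the orientation; velocity is the mean speed in m/s.
- ctrl.set_joints(angles): joint-space move.
- ctrl.command_gripper(opening): opening from 0.0 (shut) to 1.0 (fully open); the grip force is fixed at half the most; returns when the fingers have stopped.
- ctrl.sleep(seconds).
- ctrl.ik(position, orientation): joint angles nearest the present ones, or None.
- ctrl.capture(name): name is "side" or "top"; returns a dict with "img" (384x512x3 uint8, red, green, blue), "mtx" (3x3 intrinsics, pixels), "position" and "rotation" of the camera in the world. Camera axes: x right, y up, looking along -z (the intrinsics and any distortion apply to the point x, -y, -z); pixel columns grow to the right and rows downward; lengths in m; the calibration is good to about 2 mm. A picture is of the moment at which its call begins. There is no depth.
A pose or a line that the arm cannot do raises ctrl.MotionError and nothing moves.
- ctrl.job_done(): hands the job in; it is judged then, once.
Readings, each from a call of its own:
- ctrl.current_clock(): time.
- ctrl.current_qpos(): joint angles.
- ctrl.current_joint_vel(): joint speeds.
- ctrl.current_tau(): joint torques, N m.
- ctrl.current_position(): TCP position.
- ctrl.current_eef_rot(): TCP orientation.
- ctrl.current_force(): force on the tool from outside, world axes, zero at the start.
- ctrl.current_moment(): the same for the moment, N m.
- ctrl.current_gripper_width(): opening from 0.0 (shut) to 1.0 (fully open).
- ctrl.current_grasp_force(): force on a finger pad.
Only numpy, scipy, OpenCV 4.12 (cv2) and the standard library are available. Lean on these libraries where they do the work, as an engineer would, in place of code of your own. Each camera call takes 0.05 s, during which the arm holds its last target. There are 200 camera calls.

## Working session

There is one attempt and no reset: what is moved stays moved. The work goes in short steps, each a Python script; the robot and the scene stay as the last script left them, time stands still between calls to the robot, and variables do not carry over. Pictures are saved under pics/ and viewed, at most 10 in all, crops included, and the job is handed in when it is done.

```bash
mkdir -p pics; ls
python3 - <<'E'
from workcell import ctrl
import cv2,pickle
for n in("top","side"):
    c=ctrl.capture(n);pickle.dump(c,open(n+".pkl","wb"))
    cv2.imwrite(f"pics/{n}0.png",cv2.resize(c["img"][:,:,::-1],(800,600),interpolation=cv2.INTER_CUBIC))
    print({k:v for k,v in c.items() if k!="img"})
print(ctrl.current_clock(),ctrl.current_eef_rot(),ctrl.current_gripper_width())
E
```

```text
pics
{'mtx': array([[468.22344927,   0.        , 243.63412553],
       [  0.        , 468.22344927, 192.5681028 ],
       [  0.        ,   0.        ,   1.        ]]), 'position': array([ 0.4953737 , -0.03002792,  1.33631833]), 'rotation': array([-0.70213472, -0.03095914,  0.02021633,  0.71108345])}
{'mtx': array([[399.7817873 ,   0.        , 249.98432097],
       [  0.        , 399.7817873 , 183.20251844],
       [  0.        ,   0.        ,   1.        ]]), 'position': array([0.53472116, 1.02714372, 0.69521785]), 'rotation': array([-0.01532878, -0.00879092,  0.48511641,  0.87427102])}
0.1 [-1.53623154e-04  1.58713289e-01  9.87324285e-01 -9.07808003e-04] 1.000739963535915
```

View pics/top0.png

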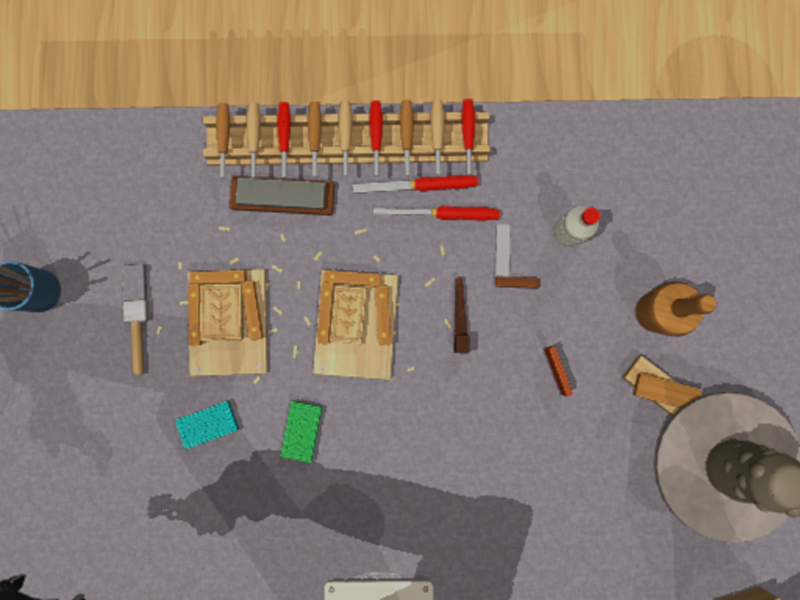

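View pics/side0.png

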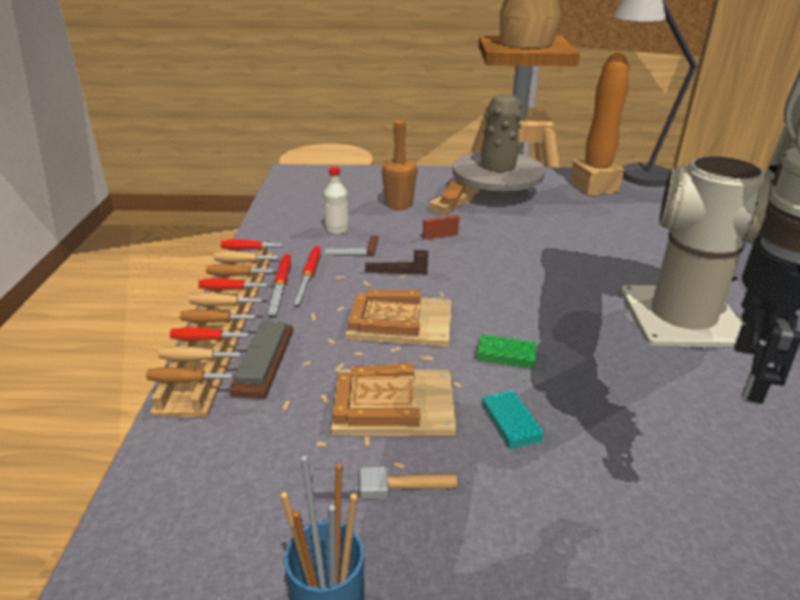

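The top view shows two boards. The left one (228,322) carries a panel about 42 px wide and the right one (357,323) a panel about 32 px wide, so the right is board_a; 32/42 matches 56/74. The wedge is dark brown at (461,315) with its head at (461,343). The strip is red-brown at (558,371). The try-square stock (517,282) and the green and turquoise blocks are look-alikes. I'll confirm with one enlarged crop.

```bash
cat > h.py <<'E'
import numpy as np,cv2,pickle
from scipy.spatial.transform import Rotation as R
def cam(c):
    q=c["rotation"]; return R.from_quat([q[1],q[2],q[3],q[0]]).as_matrix(),np.array(c["position"]),c["mtx"]
def ray(c,uv,z):
    Rm,p,K=cam(c); uv=np.atleast_2d(uv).astype(float)
    d=np.c_[(uv[:,0]-K[0,2])/K[0,0],-(uv[:,1]-K[1,2])/K[1,1],-np.ones(len(uv))]@Rm.T
    return p+d*((z-p[2])/d[:,2])[:,None]
def proj(c,P):
    Rm,p,K=cam(c); x=(np.atleast_2d(P)-p)@Rm
    return np.c_[K[0,0]*x[:,0]/-x[:,2]+K[0,2],K[1,1]*-x[:,1]/-x[:,2]+K[1,2]]
E
python3 - <<'E'
from h import *
c=pickle.load(open("top.pkl","rb"));im=c["img"]
cr=im[162:258,196:380,::-1]
cv2.imwrite("pics/crop1.png",cv2.resize(cr,None,fx=4.3,fy=4.3,interpolation=cv2.INTER_CUBIC))
hsv=cv2.cvtColor(im,cv2.COLOR_RGB2HSV)
for u,v in[(357,237),(295,190),(295,218),(213,225),(204,195),(225,200),(246,195),(235,235)]: print(u,v,im[v,u],hsv[v,u])
E
```

```text
357 237 [160  76  39] [  9 193 160]
295 190 [80 47 24] [ 12 179  80]
295 218 [74 44 27] [ 11 162  74]
213 225 [193 184 135] [ 25  77 193]
204 195 [147 121  87] [ 17 104 147]
225 200 [185 143  88] [ 17 134 185]
246 195 [173 117  61] [ 15 165 173]
235 235 [193 167 120] [ 19  96 193]
```

View pics/crop1.png

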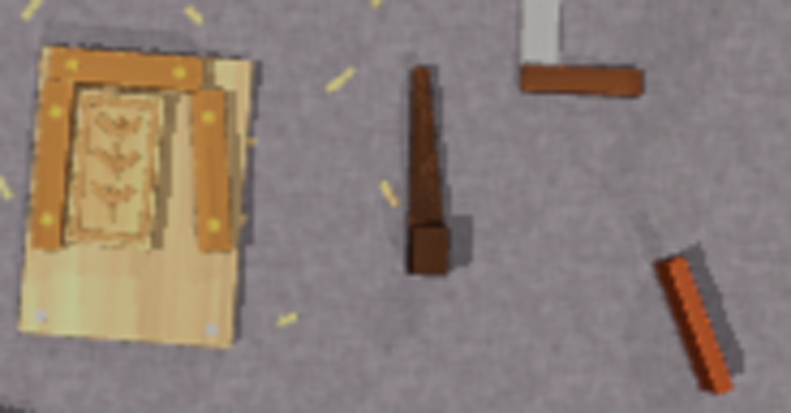

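The crop confirms it. Right board: panel narrow, gap to the slanted cleat at crop x 158–197. The dark wedge has its head at (430,250) with its thin end up at (420,70). The red-brown strip stands at (695,325), and the similar piece at (582,80) carries the steel blade, so it is the try square.

```bash
cat >> h.py <<'E'
def rect(P):
    """min-area rect of world pts (xy): centre, long, short, yaw of long side (about +x)"""
    (cx,cy),(w,h),a=cv2.minAreaRect((P[:,:2]*1000).astype(np.float32))
    if w<h: w,h,a=h,w,a+90
    a=(a+90)%180-90
    return np.round([cx,cy,w,h,a],1)
def blob(m,roi):
    z=np.zeros_like(m);u0,v0,u1,v1=roi;z[v0:v1,u0:u1]=m[v0:v1,u0:u1]
    k=max(cv2.findContours(z,cv2.RETR_EXTERNAL,cv2.CHAIN_APPROX_NONE)[0],key=cv2.contourArea)
    return k[:,0]
def up(c,s=4):
    im=cv2.resize(c["img"],None,fx=s,fy=s,interpolation=cv2.INTER_CUBIC)
    d=dict(c);K=c["mtx"].copy();K[:2]*=s;K[:2,2]+=(s-1)/2;d["mtx"]=K;d["img"]=im
    return d,cv2.cvtColor(im,cv2.COLOR_RGB2HSV)
E
python3 - <<'E'
from h import *
c,h=up(pickle.load(open("top.pkl","rb")))
S=4; roi=lambda a,b,x,y:[int(i*S) for i in(a,b,x,y)]
k=lambda lo,hi:cv2.inRange(h,np.array(lo),np.array(hi))
open_=lambda m,n:cv2.morphologyEx(m,cv2.MORPH_OPEN,np.ones((n,n)))
wood=open_(k((8,60,50),(32,255,255)),13)
b=blob(wood,roi(198,168,260,246)); print("board",rect(ray(c,b,.015)))
hull=cv2.approxPolyDP(cv2.convexHull(b),12,True)[:,0]; print(hull/S, (ray(c,hull,.015)*1000).round(1)[:,:2].tolist())
s=blob(k((5,150,125),(14,255,255)),roi(345,218,372,258)); print("strip top",rect(ray(c,s,.05)))
s=blob(k((3,120,60),(16,255,255)),roi(345,218,372,258)); print("strip all",rect(ray(c,s,.05)))
w=blob(k((3,100,20),(18,255,110)),roi(285,170,306,230)); 
P=ray(c,w,.02); print("wedge",rect(P))
hd=w[w[:,1]>217*S]; print("head",rect(ray(c,hd,.05)))
# rails (orange, saturated)
r=open_(k((8,150,110),(16,255,255)),9)
V=np.zeros((384*S,512*S,3),np.uint8);V[:]=c["img"][:,:,::-1]
for q in(b,w,s):cv2.polylines(V,[q.reshape(-1,1,2)],True,(0,255,0),1)
V[r>0]=V[r>0]//2+np.array([127,0,0],np.uint8)
cv2.imwrite("pics/chk.png",V[165*S:258*S,196*S:380*S])
E
```

```text
board [550.9  35.7 191.  141.9  -5. ]
[[206.25 172.75]
 [254.75 176.75]
 [249.75 242.  ]
 [206.75 239.5 ]
 [201.   234.  ]] [[650.3, 96.1], [637.0, -41.5], [453.0, -25.0], [461.4, 95.9], [477.0, 112.0]]
strip top [ 463.1 -322.2   88.5   12.1   19.3]
strip all [ 462.3 -319.    90.8   20.1   19.3]
wedge [ 5.648e+02 -1.542e+02  1.346e+02  2.510e+01  2.000e-01]
head [ 508.9 -151.4   23.9   22.7   88.9]
```

View pics/chk.png

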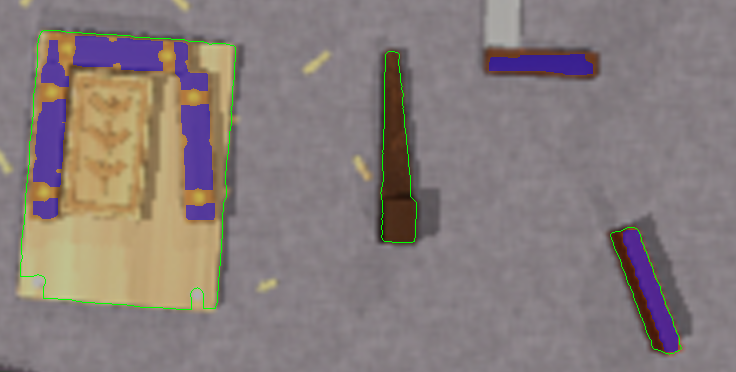

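The contours sit well on board, wedge and strip. Next I'll fit the wedge edges and grasp the strip.

```bash
cat >> h.py <<'E'
A=np.radians(-5.0); O=np.array([.5708,.0340])
def b2w(x,y,z): # board mm -> world m
    return np.r_[O+np.array([x*np.cos(A)-y*np.sin(A),x*np.sin(A)+y*np.cos(A)])/1000,z]
def w2b(p):
    d=(np.array(p)[:2]-O)*1000; return np.array([d[0]*np.cos(A)+d[1]*np.sin(A),-d[0]*np.sin(A)+d[1]*np.cos(A)])
def down(yaw,flip=0): # tool z down, tool y along world yaw+90deg (rad)
    q=(R.from_euler("z",yaw+flip*np.pi)*R.from_euler("x",np.pi)).as_quat(); return [q[3],q[0],q[1],q[2]]
E
python3 - <<'E'
from h import *
from workcell import ctrl
c,h=up(pickle.load(open("top.pkl","rb")))
w=blob(cv2.inRange(h,np.array((3,100,20)),np.array((18,255,110))),[1140,680,1224,920])
bl=w[(w[:,1]>720)&(w[:,1]<840)]
L=bl[bl[:,0]<np.median(bl[:,0])];Rr=bl[bl[:,0]>np.median(bl[:,0])]
for n,q,z in(("L",L,0),("R",Rr,.02)):
    P=ray(c,q,z);f=np.polyfit(P[:,0],P[:,1],1);print(n,np.degrees(np.arctan(f[0])),[np.polyval(f,x)*1000 for x in(.51,.53,.63)])
print("tip",ray(c,w[w[:,1].argmin()],.02)*1000,"rear",ray(c,w[w[:,1].argmax()],.05)*1000)
hd=w[w[:,1]>880];
print("head right z.05",ray(c,[hd[:,0].max(),890],.05)*1000,"left z0",ray(c,[hd[:,0].min(),890],0)*1000)
# reach tests
yaw=np.radians(19.3)
for f in(0,1):
    for nm,p,y in(("strip",[.463,-.3222,.03],yaw),("gap",b2w(0,-19,.04),A),("gaphi",b2w(0,-19,.12),A),("head",[.508,-.155,.03],0),("ins",b2w(-180,-45,.04),A),("end",b2w(-91,-38,.04),A)):
        print(f,nm,np.round(ctrl.ik(p,down(y,f)),2) if ctrl.ik(p,down(y,f)) is not None else None)
E
```

```text
L -2.3894494460440683 [np.float64(-143.8329439578721), np.float64(-144.66750303957016), np.float64(-148.84029844806062)]
R 4.378292861132332 [np.float64(-165.29026939574467), np.float64(-163.75897512726158), np.float64(-156.1025037848462)]
tip [[ 632.10079075 -149.3219857    20.        ]] rear [[ 497.65631377 -146.75562157   50.        ]]
head right z.05 [[ 505.6558023 -162.630944    50.       ]] left z0 [[ 506.35095797 -143.65212898    0.        ]]
0 strip [-0.61  0.53 -0.13  0.92  0.    2.2 ]
0 gap [ 0.03  0.53 -0.1   0.95  0.   -3.03]
0 gaphi [ 0.03  0.45  0.    1.13  0.   -3.03]
0 head [-0.3   0.47 -0.22  0.88  0.    2.85]
0 ins [ 0.01  0.23 -0.58  0.77  0.   -3.04]
0 end [ 0.01  0.37 -0.36  0.84  0.   -3.05]
1 strip [-0.61  0.53 -0.13  0.92  0.   -0.94]
1 gap [ 0.03  0.53 -0.1   0.95  0.    0.11]
1 gaphi [0.03 0.45 0.   1.13 0.   0.11]
1 head [-0.3   0.47 -0.22  0.88  0.   -0.3 ]
1 ins [ 0.01  0.23 -0.58  0.77  0.    0.1 ]
1 end [ 0.01  0.37 -0.36  0.84  0.    0.1 ]
```

Run:
```python
from h import *
from workcell import ctrl
c=pickle.load(open("top.pkl","rb"))
for n,u,v in(("pan TR",162,97),("pan BR",153,240),("pan TL",79,92),("pan BL",67,240),("cleat far",194,92),("cleat near",199,250),("fence far in",73,90),("fence near in",60,245)):
    print(n,w2b(ray(c,[196+u/4.3-.4,162+v/4.3-.4],.035)[0]).round(1))
q=down(np.radians(19.3),1)
ctrl.move_pose([.463,-.3222,.10],q)
ctrl.move_straight([.463,-.3222,.026],velocity=.1)
ctrl.command_gripper(0.0)
print(ctrl.current_gripper_width()*85,ctrl.current_grasp_force(),ctrl.current_position(),ctrl.current_force())
ctrl.move_straight([.463,-.3222,.14])
print(ctrl.current_gripper_width()*85,ctrl.current_force(),ctrl.current_clock())
```

```text
pan TR [ 44.2 -12.4]
pan BR [-48.6 -13.7]
pan TL [43.5 41.7]
pan BL [-52.8  41.8]
cleat far [ 49.  -32.8]
cleat near [-52.9 -43.8]
fence far in [44.5 45.7]
fence near in [-56.4  46. ]
10.847824388553144 60.59105157852173 [ 0.46310383 -0.32227904  0.02615922] [-0.1240084  -0.13581357  0.66678726]
11.079476962596924 [ 0.2526628  -0.14772806 -0.67223474] 5.6
```

Run:
```python
from h import *
from workcell import ctrl
q=down(A,1); x,y=-2,-22.3
ctrl.move_pose(b2w(x,y,.13),q)
ctrl.move_straight(b2w(x,y,.066),velocity=.1)
f0=ctrl.current_force()
for z in(.062,.059,.056,.052,.048,.045,.043,.0415,):
    ctrl.move_straight(b2w(x,y,z),velocity=.03)
    f=ctrl.current_force()-f0; print(z,f.round(1),w2b(ctrl.current_position()).round(1),ctrl.current_position()[2].round(4))
    if np.linalg.norm(f)>6: break
c=ctrl.capture("side");pickle.dump(c,open("side1.pkl","wb"))
cv2.imwrite("pics/s1.png",cv2.resize(c["img"][160:300,190:330,::-1],(600,600),interpolation=cv2.INTER_CUBIC))
print(ctrl.current_clock())
```

```text
0.062 [-0.2  0.5 -0.6] [ -1.9 -22.3] 0.0622
0.059 [-1.   0.8  0.4] [ -2.2 -22.3] 0.0588
0.056 [-0.1  0.4 -0.8] [ -2.2 -22.3] 0.0557
0.052 [ 0.6 -0.5 -0.5] [ -2.3 -22.3] 0.0517
0.048 [-1.   0.2  0.6] [ -2.3 -22.3] 0.0477
0.045 [-1.2  0.6 -0.1] [ -2.2 -22.3] 0.0448
0.043 [-0.2  0.2 -0.3] [ -2.1 -22.3] 0.0429
0.0415 [-0.2  0.4 -0.8] [ -2.1 -22.3] 0.0414
9.8583
```

View pics/s1.png

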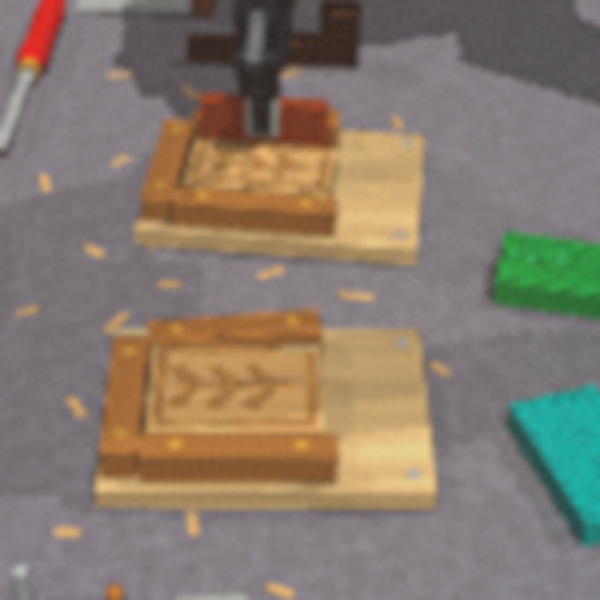

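The side crop shows the strip standing upright in the gap behind the panel, its top at (268,120) well above the panel and rails. Next I'll release it and fetch the wedge.

Run:
```python
from h import *
from workcell import ctrl
x,y=-2.1,-22.3
ctrl.move_straight(b2w(x,y,.0402),velocity=.03); print(ctrl.current_force())
ctrl.command_gripper(.35); ctrl.sleep(.2)
ctrl.move_straight(b2w(x,y,.14),velocity=.1)
q=down(np.radians(-2.6),1); h=[.5125,-.1555]
ctrl.command_gripper(.8)
ctrl.move_pose([*h,.13],q)
ctrl.move_straight([*h,.026],velocity=.1)
ctrl.command_gripper(0.0)
print(ctrl.current_gripper_width()*85,ctrl.current_grasp_force(),ctrl.current_position())
ctrl.move_straight([*h,.12])
c=ctrl.capture("top");pickle.dump(c,open("top1.pkl","wb"))
cv2.imwrite("pics/t1.png",cv2.resize(c["img"][165:250,195:315,::-1],(780,552),interpolation=cv2.INTER_CUBIC))
print(ctrl.current_gripper_width()*85,ctrl.current_force(),ctrl.current_clock())
```

```text
[-1.92178457 -0.56724282  5.64062559]
22.420726296448112 58.88696551322937 [ 0.51298002 -0.1556408   0.02655415]
22.283890637088085 [-0.02776535 -0.639872   -0.35383233] 15.475
```

View pics/t1.png

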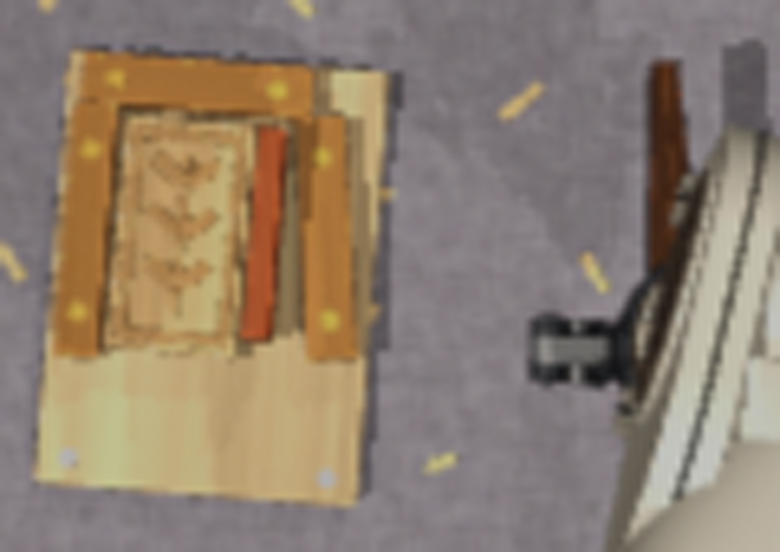

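Top crop: the strip stands clear and upright along the panel at (265,235), with a tapered gap left towards the cleat at (290,240). Now the wedge goes in with force feedback.

```bash
cat > ins.py <<'E'
from h import *
from workcell import ctrl
import sys
def fb(f0): # force in board axes
    f=ctrl.current_force()-f0; return np.array([f[0]*np.cos(A)+f[1]*np.sin(A),-f[0]*np.sin(A)+f[1]*np.cos(A),f[2]])
cl=lambda hx:-19.2+(hx-34)/8
def push(hx,off,end,f0,z,step=3,stop=12,v=.04):
    while hx<end:
        hx+=step; ctrl.move_straight(b2w(hx,cl(hx)+off,z),velocity=v)
        f=np.mean([fb(f0) for _ in range(3)],0)
        p=ctrl.current_position(); m=w2b(p)
        print(round(hx,1),round(off,2),f.round(1),"dev",(m-[hx,cl(hx)+off]).round(1),round(p[2]-z,4))
        if abs(f[1])>2.5: off+=np.clip(.06*f[1],-.5,.5)
        if f[0]<-stop or abs(f[1])>20: break
    return hx,off
E
python3 - <<'E'
from ins import *
q=down(A,1); hx,off,z=-195,1.2,.0419
ctrl.move_pose(b2w(hx,cl(hx)+off,.12),q)
ctrl.move_straight(b2w(hx,cl(hx)+off,.05),velocity=.12)
ctrl.sleep(.3); f0=np.mean([ctrl.current_force() for _ in range(5)],0); np.save("f0.npy",f0)
ctrl.move_straight(b2w(hx,cl(hx)+off,z),velocity=.03)
print(fb(f0))
print(push(hx,off,-141,f0,z,step=6,stop=5,v=.06),ctrl.current_clock())
c=ctrl.capture("top");pickle.dump(c,open("top2.pkl","wb"))
cv2.imwrite("pics/t2.png",cv2.resize(c["img"][165:250,195:315,::-1],(780,552),interpolation=cv2.INTER_CUBIC))
E
```

```text
[-0.39488578 -0.56835354  0.02233429]
-189 1.2 [-0.4 -0.5  0.2] dev [0.6 0.1] 0.0001
-183 1.2 [-0.4 -0.5 -0.3] dev [0.7 0.1] 0.0
-177 1.2 [-0.3 -0.   0.9] dev [0.6 0.1] 0.0
-171 1.2 [ 0.3 -0.9 -0.1] dev [0.6 0.1] 0.0
-165 1.2 [ 0.2  1.1 -0. ] dev [0.7 0.1] 0.0001
-159 1.2 [-0.4  0.3 -0.3] dev [0.7 0.1] 0.0001
-153 1.2 [-0.  -0.7  0.3] dev [0.6 0.1] 0.0
-147 1.2 [-0.4  0.4  0.7] dev [0.7 0.1] 0.0
-141 1.2 [ 0.6  0.4 -0.4] dev [0.6 0.1] 0.0
(-141, 1.2) 20.0333
```

View pics/t2.png

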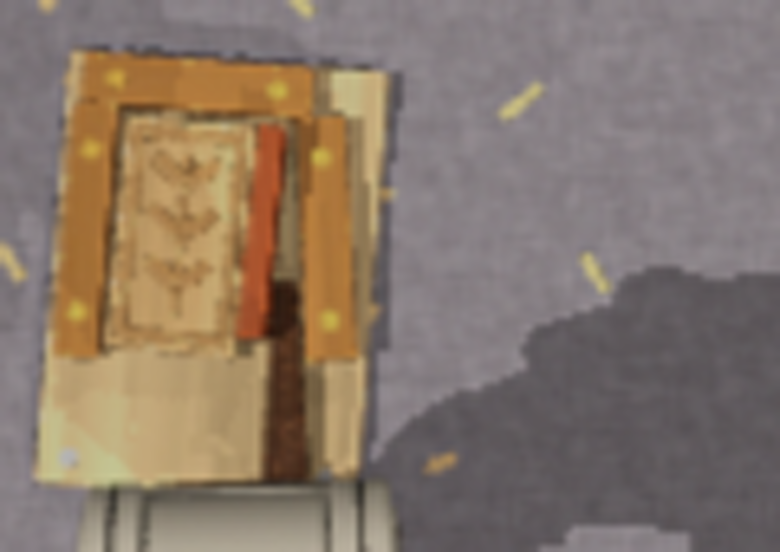

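The blade tip at (285,285) is between strip and cleat with no contact forces. I'll continue until tight.

Run:
```python
from ins import *
f0=np.load("f0.npy");z=.0419
r=push(-141,1.2,-84,f0,z,step=3,stop=9,v=.04); print(r,ctrl.current_clock()); np.save("r.npy",r)
```

```text
-138 1.2 [-0.6 -1.   0.1] dev [0.3 0. ] 0.0
-135 1.2 [ 0.2  0.5 -0. ] dev [0.3 0. ] 0.0
-132 1.2 [-0.5 -0.9 -0.4] dev [ 0.3 -0. ] 0.0
-129 1.2 [ 0.1 -0.7  0. ] dev [0.4 0. ] 0.0
-126 1.2 [-0.4  0.3  0.1] dev [0.4 0. ] 0.0
-123 1.2 [-0.  -0.9  0.9] dev [0.3 0.1] 0.0
-120 1.2 [-0.1 -0.9 -1.1] dev [0.4 0.1] 0.0
-117 1.2 [ 0.5 -0.3  1. ] dev [0.4 0.1] 0.0
-114 1.2 [ 0.4 -0.4  0.4] dev [0.3 0.1] 0.0
-111 1.2 [ 0.8 -1.1  0. ] dev [ 0.4 -0. ] 0.0
-108 1.2 [ 0.6 -0.9 -0.7] dev [ 0.3 -0.1] -0.0
-105 1.2 [-1.  -3.1  0.7] dev [ 0.2 -0.3] -0.0
-102 1.02 [-1.7 -2.5  0.8] dev [ 0.1 -0.3] -0.0001
-99 0.86 [-2.  -4.5  1.3] dev [ 0.  -0.4] -0.0001
-96 0.59 [-3.5 -4.8  0.5] dev [-0.  -0.4] -0.0001
-93 0.31 [-5.6 -3.8  4.4] dev [-1.6 -0.3] -0.0003
-90 0.08 [-5.3 -2.   3. ] dev [-0.6  0.3] -0.0
-87 0.08 [-11.   -3.8   7.8] dev [-3.4  0. ] -0.0004
(-87, np.float64(-0.15171682786843274)) 24.5833
```

Run:
```python
from ins import *
f0=np.load("f0.npy");z=.0419
hx,off=np.load("r.npy")
r=push(hx,off,-80,f0,z,step=1,stop=16,v=.02); np.save("r.npy",r)
ctrl.sleep(1);print(r,fb(f0),w2b(ctrl.current_position()),ctrl.current_gripper_width()*85,ctrl.current_moment(),ctrl.current_clock())
for n in("top","side"):
    c=ctrl.capture(n);pickle.dump(c,open(n+"3.pkl","wb"))
    im=c["img"][165:250,195:315] if n=="top" else c["img"][165:250,205:325]
    cv2.imwrite(f"pics/{n}3.png",cv2.resize(im[:,:,::-1],(780,552),interpolation=cv2.INTER_CUBIC))
```

```text
-86.0 -0.15 [-13.4  -2.6  10.6] dev [-4.4  0.1] -0.0004
-85.0 -0.31 [-15.6  -2.   12.8] dev [-5.4  0.2] -0.0005
-84.0 -0.31 [-17.6  -3.7  14.4] dev [-6.4  0.1] -0.0005
(np.float64(-84.0), np.float64(-0.5316499609290528)) [-17.30504532  -2.46276552  15.5972563 ] [-90.36113462 -34.17476911] 21.994206966768214 [-0.39011771  3.0842332  -0.11090791] 26.3333
```

View pics/top3.png

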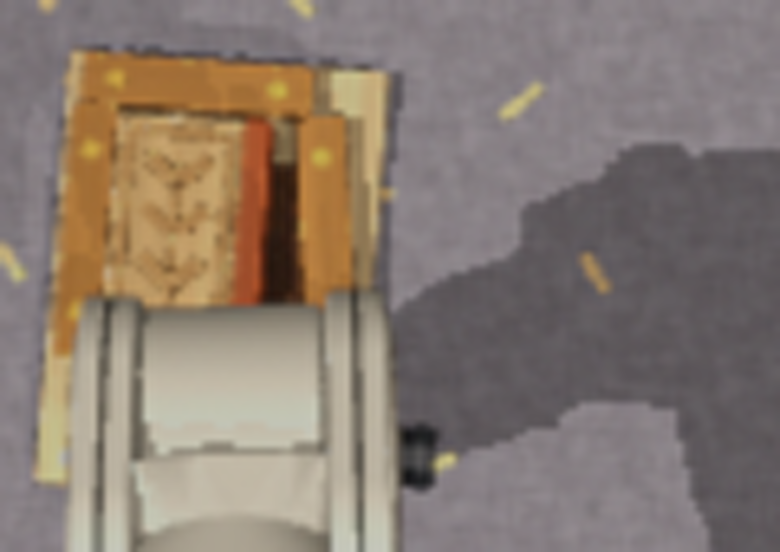

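View pics/side3.png

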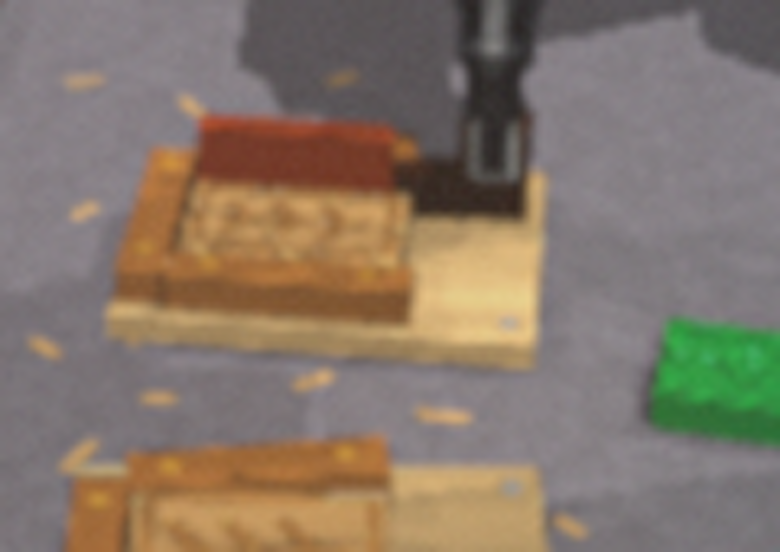

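The top view shows the panel flush against the fence (no gap at x≈110), the strip upright at (255,210) and the blade between strip and cleat. The side view shows the wedge flat on the board. Travel stopped at x = -90.4 mm (expected about -91 mm) while the push rose to 17 N, so it's tight. Handing in while still pressing.

```bash
python3 -c "
from workcell import ctrl
print(ctrl.job_done())"
```

```text
the job is handed in; nothing more can be done
None
```

I handed the job in with the strip upright in the gap, the narrow panel pressed flush against its fence, and the gripper still pressing the wedge home at about 17 N; it took about 26 s of robot time, and I moved nothing else.

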